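# Sleeve the bearing arbor and shut the retaining gate

## Task

On the aluminium bearing jig, swing the red retaining gate out of the way and push the brass sleeve, open end first, fully home onto the steel arbor until it meets the gold yo-yo's hub. Then swing the gate fully shut behind the sleeve so that it is held on, and let go. Leave everything else on the bench where it is.

Things in the scene. Friction and masses are not known exactly. Their poses are not given: they have to be found in the camera images.
- jig: aluminium bearing jig screwed to the bench, place and yaw vary; base plate 210 x 140 x 15 mm. Origin on the bench straight below the hub point, z up. A level steel arbor points along the jig's -x, axis 75 mm above the bench. On its +x side: the clamped gold yo-yo (57 mm diameter, 44 mm thick) and a rear block 100 mm tall with a small cam lever up to 117 mm high
- hub (a point): centre of the yo-yo's hub face (radius 22 mm), on the arbor's axis, at its root; axes as the jig's. The sleeve's open end rests against this face when fully home
- arbor_tip (a point): free end of the arbor, on its axis, 70 mm from the hub. The arbor is 24 mm in diameter, its last 8 mm tapering to 15 mm
- gate (a joint): angle q of the red retaining gate: 0 = fully shut on its stop, 2.8 rad = wide open. Turns on an upright pivot at jig x -120, y -70 mm; from there its post lies in jig direction (-sin q, cos q). Starts at 0 to 0.9, always in the sleeve's way; past about 2.4 the way is free for a wide gripper too. Shut, the post is 3 mm behind a sleeve that is home. Light friction (1 N at the knob), stays where left
- gate_knob (a point): centre of the gate's round red knob (22 mm diameter, 104 to 134 mm above the bench; this point at 120), 70 mm from the pivot, to be pinched from above. It tops a 14 mm steel post on a flat arm 23 to 33 mm above the bench. Only the yo-yo clamp behind the hub reaches as high nearby
- sleeve: octagonal brass sleeve, 110 mm long, 38 mm across flats, lying on a flat on the bench, 0.3 to 0.52 kg. Origin on its axis at mid-length (19 mm above the bench), x along its axis towards the open end. Bore 27 mm (octagonal, across flats), 102 mm deep; the other end is closed and its last 14 mm are green. Goes on the arbor with x along the jig's x
- sleeve_mouth (a point): centre of the sleeve's open end, 55 mm from its origin along its +x
- sleeve_cap (a point): centre of the sleeve's closed green end, 55 mm from its origin along its -x
- yoyo: bystander: loose gold yo-yo with steel rims lying flat, 57 mm in diameter, 44 mm high; origin at the centre of its underside
- top: bystander: orange plastic spinning top standing on its flat crown, tip up, 56 mm in diameter, 52 mm high; origin at the centre of its underside
- axle: bystander: hexagonal brass axle bar 100 mm long along its x, 18 mm across flats, lying; origin at its centre, 9 mm up
- spacer: bystander: short round aluminium spacer ring standing on end, 42 mm in diameter, 50 mm high, bore 30 mm; origin at the centre of its underside
- tin: bystander: round blue bearing tin with steel lid, 62 mm in diameter, 29 mm high; origin at the centre of its underside
- hexcup: bystander: tin cup, 68 mm in diameter and 85 mm high, with a bundle of hex keys that reach 155 mm high and spread to 86 mm across; origin at the centre of its underside
- pad: bystander: flat green rubber grip pad 85 x 110 x 5 mm; origin at the centre of its underside
Mind the look-alikes: they are no part of the job. What is shaped like the sleeve but purple or turquoise is not meant.

How it is judged:
On the way:
1. the sleeve is home on the arbor while the gate is still open (distance between sleeve_mouth and hub below 0.006 m and angle between the x axis of sleeve and the x axis of jig, either way round below 0.06 rad and value of joint gate above 0.3 rad), for 0.2 s.
At the end, for the whole second after the job is handed in: The sleeve is on the arbor with the centre of its open end within 6 mm of the hub face's centre and its axis within 0.06 rad of the arbor's, at rest, and the gate is shut (within 0.1 rad of its stop) (distance between sleeve_mouth and hub below 0.006 m and angle between the x axis of sleeve and the x axis of jig, either way round below 0.06 rad and value of joint gate below 0.1 rad and linear speed of sleeve below 0.02 m/s); the robot touches nothing.
It fails at once if a bystander is moved more than 30 mm (distance of any of yoyo, top, axle, spacer, tin, hexcup, pad from where it was at the start of the episode above 0.03 m).
It also fails if it takes over 72 s, if anything falls off the work surface, if the arm or the gripper's body presses on something with over 40 N, if the wrist force passes 120 N, or if a joint passes its speed limit or range.

## Robot

A 6-joint arm with a two-finger parallel gripper is mounted at the origin on the work surface. World frame = base frame: x ahead of the robot, y to its left, z up, the work surface at z = 0. Lengths are in m, angles in rad, forces in N, time in s.
With the tool pointing down it reaches from about 0.275 to 0.825 m from the base axis. Payload 4.9 kg.
Tool frame: the origin (TCP) lies midway between the tips of the shut fingers; the grasp point (between the pads) lies 19 mm behind it (grip_point_offset is the distance from the TCP to the grasp point, in m); z points along the fingers, x is the direction in which the jaws open and shut, and the axes are right-handed (so a half turn about z gives the same grasp; the last joint's range is limited). The gripper opens to 85 mm and grips with 20 to 120 N. Pads are 22 mm wide; open, the fingers measure 114 mm over their backs; the gripper's body (76 mm by 85 mm) begins 54 mm behind the grasp point. The pads swing forward as they close: fully open they stand 13 mm farther back than shut.
Start: joints at [0.973, 0.326, -0.193, 1.052, 0, 1.437], TCP at [0.246, 0.492, 0.231] pointing down, gripper open.
Joint ranges: [-2.65, 2.65], [-0.97, 1.79], [-1.3, 1.35], [-1.93, 2.1], [-1.47, 1.37], [-3.14, 3.14]. Speed limits (rad/s): [2.57, 2.57, 3.14, 3.14, 3.14, 3.14].

## Interface

Orientations are given as a rotation vector (axis times angle).
In Python, from cell import * gives the robot as it stands. Calls block until the motion is done:
- movep(position, orientation): joint-space move of the TCP to a pose.
- move_l(position, velocity=0.15, rot=None, until_force=None): straight line of the TCP; rot=None keeps the orientation; velocity is the mean speed in m/s. With until_force (N) it stops when the force on the tool has changed by that much, and returns True; else False.
- set_joints(angles): joint-space move.
- let_go() and grab(newtons=None): open the fingers fully, or close them until they stop; newtons is the grip in N (None keeps the last).
- sleep(seconds).
- ik(position, orientation): joint angles nearest the present ones, or None.
- get_state(): the state.
- grab_frame(name): name is "scene" or "top"; returns a dict with "img" (400x640x3 uint8, red, green, blue), "fx", "fy", "cx", "cy" (pixels), "cam_to_world" (4x4, takes a point from camera to world coordinates). Camera axes: x right, y down, z forward; pixel columns grow to the right and rows downward; lengths in m; the calibration is good to about 2 mm. A picture is of the moment at which its call begins. There is no depth.
A pose or a line that the arm cannot do raises MotionError and nothing moves.
- sign_off(): hands the job in, once; it reports no verdict.
Trained networks look in the newest picture that a camera, given by its name, has taken for a name from the list of things; names that differ only in an ending like _2 or _b are one class to them, and where a whole thing is asked for, a point or a joint stands for the part that bears it (a point fixed in the world has none). Each returns a list of dicts, best first, with "score" (0 to 1); they miss things now and then, are a little off and sometimes report something else, mostly with a low value. They report only what shows in the picture. A call takes as long as a camera call. They do not tell look-alikes from the thing itself.
- spot_in(camera, name): "centre" ([column, row] in pixels, amid what is visible of it).
- silhouettes(camera, name): "mask" (400x640 bool, what is visible of it) and "centre" ([column, row] in pixels, amid what is visible of it).
- tip_of(camera, name): "centre" ([column, row] in pixels: a listed point, or the origin of a listed thing).
The state is a dict: "clock": time; "q": joint angles; "joint_velocities": joint speeds; "tau": joint torques, N m; "position": TCP position; "eef_rot": TCP orientation; "contact_force": force on the tool from outside, world axes, zero at the start; "wrist_torque": the same for the moment, N m; "finger_gap": opening from 0.0 (shut) to 1.0 (fully open).
Only numpy, scipy, OpenCV 4.12 (cv2) and the standard library are available. Lean on these libraries where they do the work, as an engineer would, in place of code of your own. Each camera call takes 0.05 s, during which the arm holds its last target. There are 200 camera calls.

## Working session

There is one attempt and no reset: what is moved stays moved. The work goes in short steps, each a Python script; the robot and the scene stay as the last script left them, time stands still between calls to the robot, and variables do not carry over. Pictures are saved under pics/ and viewed, about 8 in all and at most 12, crops included, and the job is handed in when it is done.

```bash
mkdir -p pics; ls; python3 - <<'E'
from cell import *
import cv2,numpy as np
for n in ["scene","top"]:
    f=grab_frame(n); cv2.imwrite(f"pics/{n}0.png",f["img"][:,:,::-1])
    print(n,f["fx"],f["fy"],f["cx"],f["cy"],np.round(f["cam_to_world"],3).tolist())
    for k in ["hub","arbor_tip","gate_knob","sleeve","sleeve_mouth","sleeve_cap","jig"]:
        print(k,[(np.round(d["centre"],1).tolist(),round(d["score"],2)) for d in tip_of(n,k)][:4])
print(get_state())
E
```

```text
pics
scene 387.0384097994676 387.0384097994676 318.47720669295785 201.95174648953414 [[0.851, 0.327, -0.41, 0.965], [0.524, -0.495, 0.693, -0.784], [0.024, -0.805, -0.593, 0.726], [0.0, 0.0, 0.0, 1.0]]
hub [([360.8, 169.3], 0.68), ([264.6, 227.4], 0.61), ([343.8, 304.7], 0.27)]
arbor_tip [([381.6, 175.7], 0.69)]
gate_knob [([404.7, 167.3], 0.59)]
sleeve [([180.8, 250.3], 0.96), ([315.9, 200.1], 0.83), ([284.8, 218.9], 0.78), ([238.0, 214.7], 0.66)]
sleeve_mouth [([285.0, 175.3], 0.95), ([330.9, 189.9], 0.69), ([256.3, 220.9], 0.68), ([175.5, 269.6], 0.67)]
sleeve_cap [([311.7, 168.0], 0.97), ([223.2, 210.3], 0.94), ([174.0, 238.8], 0.86), ([305.8, 204.7], 0.66)]
jig [([359.9, 187.3], 0.9)]
top 429.6034670266311 429.6034670266311 318.01064723980386 198.17620050682217 [[-0.023, -0.985, 0.172, 0.347], [-0.999, 0.018, -0.027, -0.022], [0.024, -0.173, -0.985, 1.146], [0.0, 0.0, 0.0, 1.0]]
hub [([212.1, 199.0], 0.78)]
arbor_tip [([212.1, 172.3], 0.72), ([315.8, 117.0], 0.18)]
gate_knob [([210.2, 143.0], 0.56)]
sleeve [([434.3, 298.5], 0.91), ([331.6, 235.3], 0.79), ([274.2, 228.9], 0.77), 
[... 260 characters left out ...]
, 0.56)]
{'clock': 0.8, 'q': array([ 9.72837738e-01,  3.26186311e-01, -1.92600406e-01,  1.05200265e+00,
        4.17578309e-05,  1.43660086e+00]), 'joint_velocities': array([-7.14823059e-05,  4.56075882e-04, -1.18762505e-03, -2.26377505e-03,
        2.88135446e-04,  9.97623063e-04]), 'tau': array([-1.73469189e-04, -4.43272448e+01,  2.62745941e+01,  7.82320240e-04,
       -1.25810225e-04,  3.96532556e-06]), 'position': array([0.24601073, 0.49193369, 0.23128814]), 'eef_rot': array([-2.67245887e+00, -1.65145710e+00,  1.67198534e-05]), 'contact_force': array([-0.30874043, -0.13684426,  0.7787199 ]), 'wrist_torque': array([ 0.02163631, -0.00157483,  0.01826843]), 'finger_gap': 0.9994793509963917}
```

View pics/top0.png

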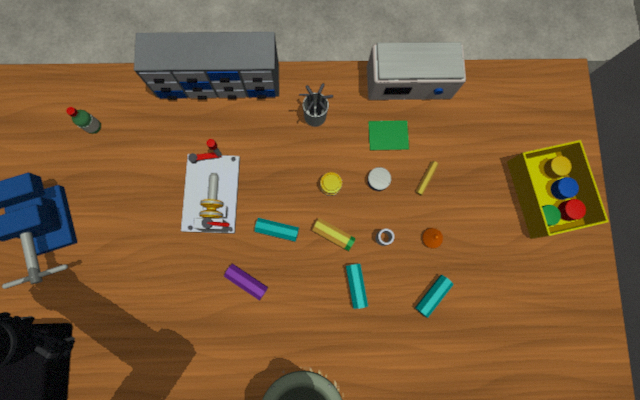

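View pics/scene0.png

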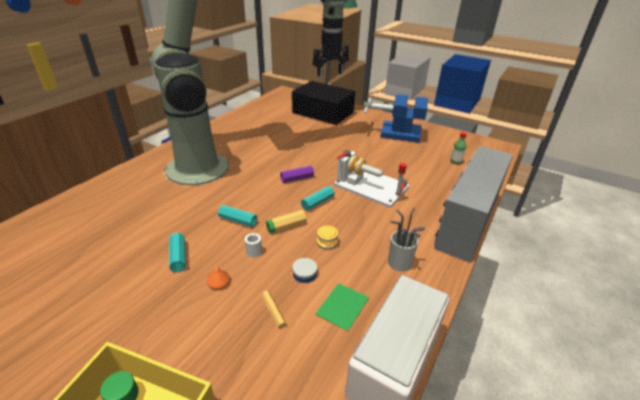

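Candidates in the top picture: brass sleeve with a green end at (333,235), which matches the description. Look-alikes: turquoise at (276,229), (357,286) and (434,296), purple at (246,281), and a thin brass axle at (427,178). The jig is at (212,195), with the arbor pointing up the image and the gate at about (210,145).

```bash
cat > h.py <<'E'
from cell import *
import cv2,numpy as np
from scipy.optimize import least_squares
from scipy.spatial.transform import Rotation as R
def proj(f,P):
    T=np.linalg.inv(f["cam_to_world"]); p=T[:3,:3]@np.asarray(P,float)+T[:3,3]
    return np.array([f["fx"]*p[0]/p[2]+f["cx"],f["fy"]*p[1]/p[2]+f["cy"]])
def atz(f,uv,z):
    T=np.array(f["cam_to_world"]); d=T[:3,:3]@[(uv[0]-f["cx"])/f["fx"],(uv[1]-f["cy"])/f["fy"],1]
    return T[:3,3]+d*(z-T[2,3])/d[2]
def jig2w(J,p):
    c,s=np.cos(J[2]),np.sin(J[2]); return np.array([J[0]+c*p[0]-s*p[1],J[1]+s*p[0]+c*p[1],p[2]])
def knob(q): return [-.12-.07*np.sin(q),-.07+.07*np.cos(q),.12]
def down(yaw):  # tool z down, jaw axis (tool x) at yaw in world
    return (R.from_euler('z',yaw)*R.from_euler('x',np.pi)).as_rotvec()
E
python3 - <<'E'
from h import *
obs=[]
F={n:grab_frame(n) for n in ["scene","top"]}
exp={"scene":{},"top":{}}
near={"scene":dict(sleeve_mouth=(305,215),sleeve_cap=(268,227),sleeve=(287,221),hub=(361,169),arbor_tip=(381,176),gate_knob=(403,167)),
"top":dict(sleeve_mouth=(315,224),sleeve_cap=(352,244),sleeve=(333,235),hub=(212,199),arbor_tip=(212,172),gate_knob=(211,143))}
for n in F:
  for k,p in near[n].items():
    ds=[d for d in tip_of(n,k) if np.hypot(*(np.array(d["centre"])-p))<14]
    if ds: exp[n][k]=np.array(ds[0]["centre"]); print(n,k,exp[n][k].round(1),round(ds[0]["score"],2))
# jig fit
def rj(v):
    r=[]
    for n in F:
        for k,P in dict(hub=[0,0,.075],arbor_tip=[-.07,0,.075],gate_knob=knob(v[3])).items():
            if k in exp[n]: r+=list(proj(F[n],jig2w(v,P))-exp[n][k])
    return r
h=atz(F["top"],near["top"]["hub"],.075)
s=least_squares(rj,[h[0],h[1],3.1,.5],loss="soft_l1"); print("jig",s.x.round(4),np.round(rj(s.x),1))
def rs(v):
    r=[]
    for n in F:
        for k,o in dict(sleeve=0,sleeve_mouth=.055,sleeve_cap=-.055).items():
            if k in exp[n]: r+=list(proj(F[n],[v[0]+o*np.cos(v[2]),v[1]+o*np.sin(v[2]),.019])-exp[n][k])
    return r
h=atz(F["top"],(333,235),.019)
s2=least_squares(rs,[h[0],h[1],1.0],loss="soft_l1"); print("sleeve",s2.x.round(4),np.round(rs(s2.x),1))
# sleeve from masks
for n,p in (("top",(333,235)),("scene",(287,221))):
    for d in silhouettes(n,"sleeve"):
        if d["mask"][p[1],p[0]]:
            (c,sz,a)=cv2.minAreaRect(np.argwhere(d["mask"])[:,::-1].astype(np.float32)); b=cv2.boxPoints((c,sz,a))
            print(n,"mask",d["score"],c,sz,[atz(F[n],q,.03)[:2].round(3).tolist() for q in b], atz(F[n],c,.025).round(4)); break
print(get_state()["clock"])
im=F["top"]["img"]; a=im[120:265,175:375]; b=F["scene"]["img"][130:260,220:420]
o=np.vstack([cv2.resize(a,(800,580),interpolation=cv2.INTER_CUBIC)])
for P in ([0,0,.075],[-.07,0,.075],knob(s.x[3]),[-.12,-.07,.033]):
    u=proj(F["top"],jig2w(s.x,P)); cv2.circle(o,(int((u[0]-175)*4),int((u[1]-120)*4)),4,(0,255,255),1)
for t in (-.055,0,.055):
    u=proj(F["top"],[s2.x[0]+t*np.cos(s2.x[2]),s2.x[1]+t*np.sin(s2.x[2]),.019]); cv2.circle(o,(int((u[0]-175)*4),int((u[1]-120)*4)),4,(255,0,255),1)
cv2.imwrite("pics/c1.png",o[:,:,::-1])
E
```

```text
scene sleeve_mouth [305.1 218.7] 0.76
scene sleeve_cap [264.9 227.3] 0.96
scene sleeve [282.8 222.5] 0.71
scene hub [360.6 168.9] 0.85
scene arbor_tip [380.9 175.9] 0.83
scene gate_knob [405.7 166.1] 0.73
top sleeve_mouth [318.3 223.4] 0.61
top sleeve_cap [354.4 244.3] 0.91
top sleeve [329.2 235.6] 0.71
top hub [210.3 202.1] 0.81
top arbor_tip [215.6 172.2] 0.86
top gate_knob [212.1 143.9] 0.59
jig [0.5326 0.2134 3.0886 0.2418] [ 0.8 -1.2 -0.2 -1.2 -3.1  2.8  2.4 -1.3 -0.9  1.5 -0.2 -0.8]
sleeve [ 0.4459 -0.0976  0.9803] [ 1.1  0.3 -3.4 -0.6  0.6  0.4  6.5 -0.9 -0.2  0.1 -0.9  1.7]
top mask 0.81 (333.6632080078125, 234.40939331054688) (43.046478271484375, 15.289292335510254) [[0.459, -0.033], [0.493, -0.055], [0.433, -0.149], [0.4, -0.128]] [ 0.4463 -0.0918  0.025 ]
scene mask 0.57 (285.53924560546875, 221.4547119140625) (12.997278213500977, 39.02507400512695) [[0.403, -0.129], [0.465, -0.03], [0.506, -0.073], [0.444, -0.166]] [ 0.4507 -0.0958  0.025 ]
1.6
```

View pics/c1.png

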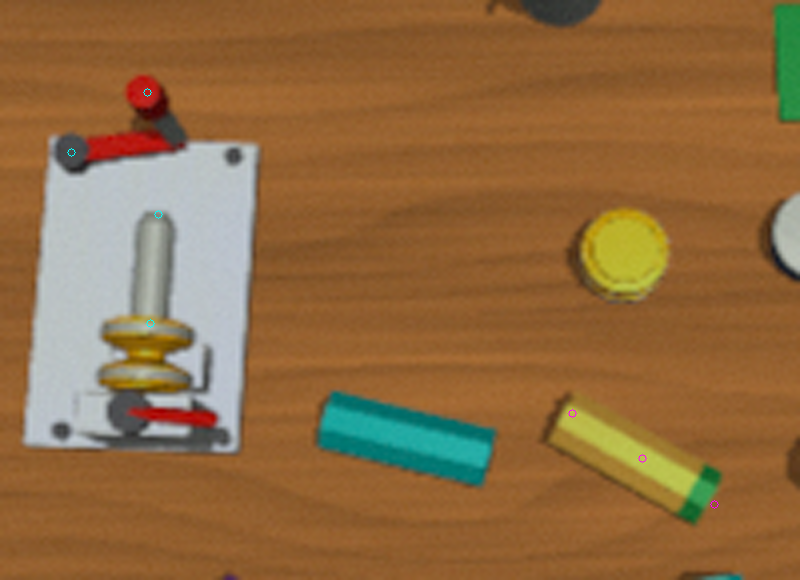

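The crop confirms the brass sleeve: mouth at upper left, green cap at lower right. The overlaid fit sits about 5 mm too far towards the cap, so the mask centre is better. Next I'll sharpen the jig yaw from the plate edges and the lateral position from the arbor outline.

```bash
python3 - <<'E'
from h import *
f=grab_frame("top"); im=f["img"]
def warp(z,x0,y0,x1,y1,s=2000):  # rows: x descending, cols: y descending
    W=np.float32([[x1,y1],[x1,y0],[x0,y0],[x0,y1]]); src=np.float32([proj(f,[*p,z]) for p in W])
    w,h=int((y1-y0)*s),int((x1-x0)*s); M=cv2.getPerspectiveTransform(src,np.float32([[0,0],[w,0],[w,h],[0,h]]))
    return cv2.warpPerspective(im,M,(w,h),flags=cv2.INTER_LINEAR)
w=warp(.015,.45,.1,.72,.34); hsv=cv2.cvtColor(w,cv2.COLOR_RGB2HSV).astype(int)
m=((hsv[...,1]<60)&(hsv[...,2]>110)).astype(np.uint8)
n,l,st,_=cv2.connectedComponentsWithStats(m); i=1+np.argmax(st[1:,4]); print(st[i]*.5)
rows=np.arange(st[i][1]+50,st[i][1]+st[i][3]-60,4); L=[];Rr=[]
for r in rows:
    c=np.where(l[r]==i)[0]; L.append(c[0]);Rr.append(c[-1])
def fit(r,c):
    vx,vy,x0,y0=cv2.fitLine(np.float32(np.c_[r,c]),cv2.DIST_HUBER,0,.01,.01).ravel()
    k=vy/vx; return k,y0-k*x0
for nme,C in(("L",L),("R",Rr)):
    k,b=fit(rows,C); print(nme,"slope",k,"yaw",np.pi+k,"y at x=.53",.34-(b+k*(.72-.53)*2000)/2000)
# arbor silhouette at z=.075
w=warp(.075,.53,.16,.63,.27); cv2.imwrite("pics/arb.png",cv2.resize(w,None,fx=2.5,fy=2.5)[:,:,::-1])
E
```

```text
[3.1000e+01 4.6500e+01 1.5200e+02 2.1650e+02 4.7217e+04]
L slope -0.05537862 yaw 3.086214 y at x=.53 0.3055232
R slope -0.056117523 yaw 3.0854752 y at x=.53 0.16490054
```

View pics/arb.png

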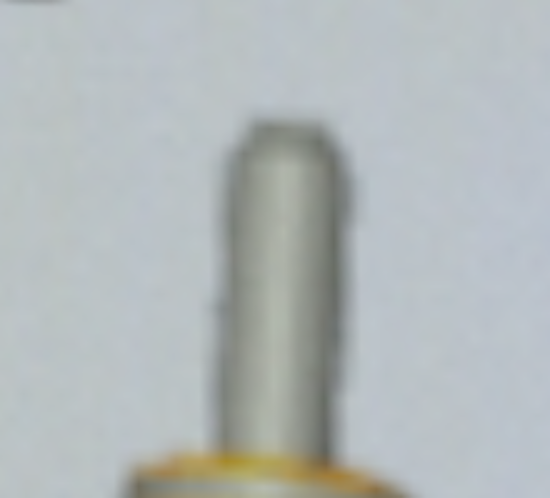

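Plate edges and arbor outline agree on yaw 3.086, and the arbor axis gives the hub at about (0.533, 0.215). Now the gate.

```bash
cat >> h.py <<'E'
J=[.533,.2148,3.086]
S=lambda: (lambda s:(round(s["clock"],1),s["position"].round(4).tolist(),s["contact_force"].round(1).tolist(),round(float(s["finger_gap"]),3)))(get_state())
def gpose(q,z=.102): return jig2w(J,[*knob(q)[:2],z])
E
python3 - <<'E'
from h import *
best=None
for y in (J[2]-np.pi/2,J[2]-np.pi*1.5):
    qs=[ik(gpose(q),down(y)) for q in (.24,1.3,2.6)]; print(y,[None if a is None else a.round(2).tolist() for a in qs])
    if all(a is not None for a in qs) and (best is None or abs(qs[0][5])<best[1]): best=(y,abs(qs[0][5]))
y=best[0]; r=down(y)
movep(gpose(.24,.2),r)
move_l(gpose(.24),.15); print(S()); grab(25); print(S())
f=grab_frame("top"); cv2.imwrite("pics/g1.png",cv2.resize(f["img"][90:250,150:310],(600,600))[:,:,::-1])
f=grab_frame("scene"); cv2.imwrite("pics/g2.png",cv2.resize(f["img"][100:220,310:470],(800,600))[:,:,::-1])
E
```

```text
1.5152036732051033 [[0.2, 0.7, 0.09, 0.96, 0.0, 0.25], [0.24, 0.83, 0.34, 1.08, 0.0, 0.3], [0.35, 0.84, 0.36, 1.09, 0.0, 0.41]]
-1.6263889803846898 [[0.2, 0.7, 0.09, 0.96, 0.0, -2.89], [0.24, 0.83, 0.34, 1.08, 0.0, -2.84], [0.35, 0.84, 0.36, 1.09, 0.0, -2.73]]
(4.3, [0.6701, 0.2096, 0.1031], [-0.5, -0.8, -0.1], 0.996)
(4.9, [0.6697, 0.2093, 0.1024], [-0.5, 1.0, 4.0], 0.247)
```

View pics/g2.png

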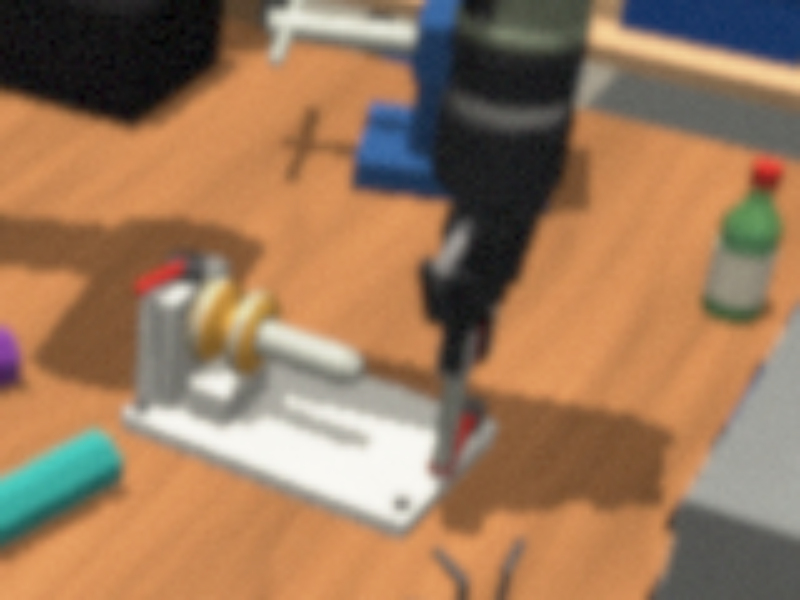

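The knob is held: the gap is 0.247, about 21 mm, and the fingers are on the post top at (455,330) in the crop. Now swing the gate open.

```bash
python3 - <<'E'
from h import *
for q in np.linspace(.24,2.6,13)[1:]:
    move_l(gpose(q),.12)
    s=S(); 
    if max(map(abs,s[2]))>8: print(round(q,2),s)
print(S()); let_go(); p=gpose(2.6,.22); move_l(p,.2); print(S())
# sleeve candidates for turning
sx,sy,sa=.447,-.0935,1.003
for k in (0,1):
    y=sa+np.pi/2-np.pi*k; d=J[2]-sa
    g=[sx-.015*np.cos(sa),sy-.015*np.sin(sa)]
    a=ik([*g,.005],down(y)); b=ik(jig2w(J,[-.2,0,.06]),down(y+d)); print(k,y,a,b)
f=grab_frame("top"); cv2.imwrite("pics/g3.png",cv2.resize(f["img"][90:250,150:370],(800,582))[:,:,::-1])
E
```

```text
0.83 (5.8, [0.7092, 0.2229, 0.1025], [7.1, -13.0, 1.2], 0.253)
1.03 (6.1, [0.7205, 0.2316, 0.1026], [12.4, -16.2, -2.6], 0.248)
1.22 (6.3, [0.7305, 0.2424, 0.1029], [22.3, -18.8, -6.1], 0.248)
1.42 (6.6, [0.7386, 0.2557, 0.1032], [34.0, -17.0, -12.2], 0.228)
1.62 (6.9, [0.7439, 0.2715, 0.1038], [45.6, -10.5, -18.2], 0.208)
1.81 (7.1, [0.7448, 0.2903, 0.1043], [53.1, 2.5, -23.4], 0.171)
2.01 (7.4, [0.7393, 0.3107, 0.1053], [48.5, 20.7, -19.6], 0.128)
2.6 (8.2, [0.7029, 0.3287, 0.1017], [18.4, -13.3, -8.6], 0.002)
(8.2, [0.7029, 0.3287, 0.1017], [18.4, -13.3, -8.6], 0.002)
(9.5, [0.6954, 0.3357, 0.2183], [-0.8, -0.4, -0.0], 0.999)
0 2.5737963267948967 [-0.40098417  0.45241271 -0.71368048  0.40470313  0.         -1.40398417] [ 0.17421885  0.84947681  0.2672897   0.98860922  0.         -2.91178115]
1 -0.5677963267948964 [-4.00984174e-01  4.52412714e-01 -7.13680481e-01  4.04703131e-01
  4.44089210e-16  1.73760848e+00] [0.17421885 0.84947681 0.2672897  0.98860922 0.         0.2298115 ]
```

View pics/g3.png

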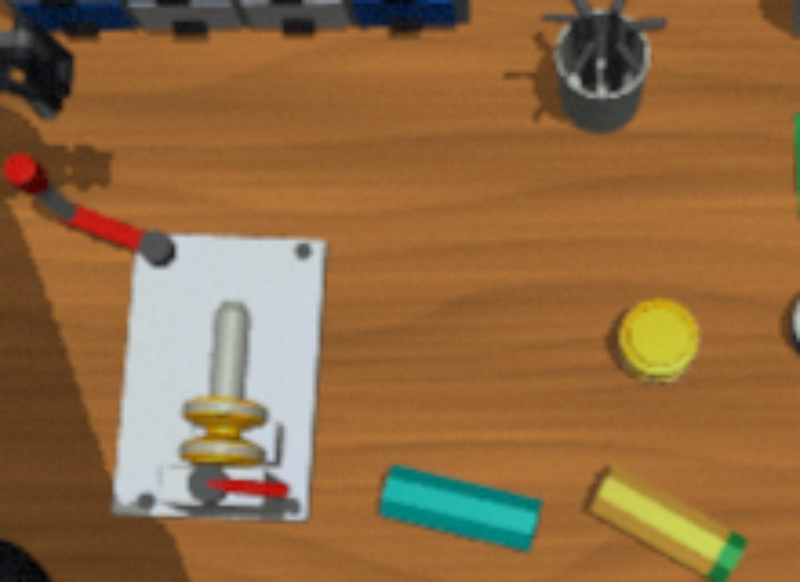

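The gate is wide open: the knob is at the far left, (22,170) in the crop. The swing needed 53 N of side force though, so my pivot or knob geometry is off. I'll check that from pixels before closing it later, and grasp the sleeve now.

```bash
python3 - <<'E'
from h import *
f=grab_frame("top")
def tojig(p):
    d=np.array(p[:2])-J[:2]; c,s=np.cos(J[2]),np.sin(J[2]); return np.round([c*d[0]+s*d[1],-s*d[0]+c*d[1]],4)
print("pivot",[tojig(atz(f,(193.4,157.9),z)) for z in (.033,.045)])
print("knob0",tojig(atz(f,(211.25,142.5),.134)),"knobNow",tojig(atz(f,(156,136.8),.134)), "model0",knob(.24))
print("det now",[ (tojig(atz(f,d["centre"],.12)),round(d["score"],2)) for d in tip_of("top","gate_knob")][:2])
g=grab_frame("scene"); print("det scene",[ (tojig(atz(g,d["centre"],.12)),round(d["score"],2)) for d in tip_of("scene","gate_knob")][:2])
sx,sy,sa=.447,-.0935,1.003; y=sa-np.pi/2; r=down(y)
gx=[sx-.015*np.cos(sa),sy-.015*np.sin(sa)]
movep([*gx,.15],r); move_l([*gx,.005],.12,until_force=15); print(S())
grab(60); print(S())
move_l([*gx,.16],.15); print(S())
F=grab_frame("scene"); u=proj(F,[*gx,.16]).astype(int); print(u)
a=F["img"][u[1]-60:u[1]+60,u[0]-80:u[0]+80]; cv2.imwrite("pics/s1.png",cv2.resize(a,(640,480))[:,:,::-1])
E
```

```text
pivot [array([-0.12  , -0.0677]), array([-0.1168, -0.0643])]
knob0 [-0.1337  0.0008] knobNow [-0.1427 -0.1338] model0 [np.float64(-0.13663918384989943), np.float64(-0.0020063417603579242), 0.12]
det now [(array([-0.1486, -0.134 ]), 0.81)]
det scene [(array([-0.1484, -0.1417]), 0.48), (array([-0.1381,  0.4069]), 0.3)]
(13.0, [0.4395, -0.1063, 0.0055], [0.2, -0.6, 0.9], 1.0)
(13.5, [0.4391, -0.1062, 0.0056], [-1.7, 0.9, 6.5], 0.434)
(14.7, [0.4382, -0.1058, 0.1591], [-0.4, -0.8, -4.1], 0.432)
[278 182]
```

View pics/s1.png

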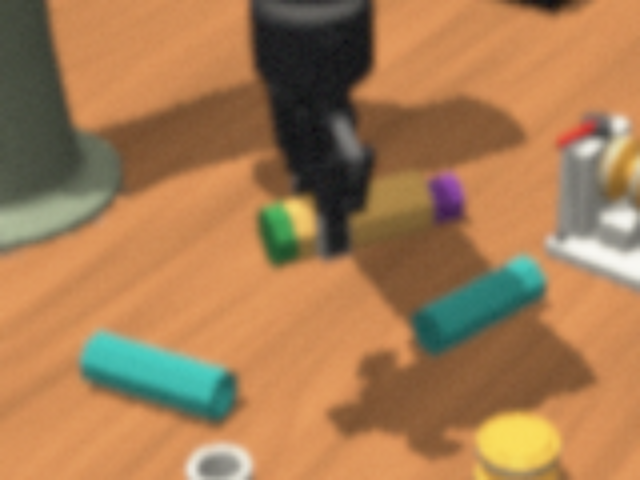

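The sleeve is held near its green end (gap 0.43, about 37 mm) and level, with the mouth towards the jig. The bright purple bit at its right is the purple look-alike lying behind it. The pivot geometry checks out, so the side force was the knob being squeezed out of the pads. When shutting the gate I'll turn the jaws with it. Now carry the sleeve to the front of the arbor.

```bash
cat >> h.py <<'E'
ry=down(J[2]-np.pi/2)
E
python3 - <<'E'
from h import *
p=get_state()["position"]; move_l([p[0],p[1],.25],.2)
movep(jig2w(J,[-.19,0,.25]),ry); move_l(jig2w(J,[-.19,0,.0616]),.15); print(S())
tgt=jig2w(J,[-.19,0,.0616]); a=get_state(); print("err",(a["position"]-tgt).round(4), "yaw",(R.from_rotvec(ry).inv()*R.from_rotvec(a["eef_rot"])).as_rotvec().round(4))
f=grab_frame("top"); im=f["img"]
W=[(.76,.27),(.76,.16),(.53,.16),(.53,.27)]; z=.075
M=cv2.getPerspectiveTransform(np.float32([proj(f,[*w,z]) for w in W]),np.float32([[0,0],[286,0],[286,598],[0,598]]))
o=cv2.warpPerspective(im,M,(286,598))
g=grab_frame("scene"); u=proj(g,jig2w(J,[-.1,0,.075])).astype(int)
b=cv2.resize(g["img"][u[1]-60:u[1]+60,u[0]-50:u[0]+50],(498,598))
cv2.imwrite("pics/p1.png",np.hstack([o,b])[:,:,::-1])
E
```

```text
(18.3, [0.7237, 0.2044, 0.063], [0.1, -0.1, -2.6], 0.431)
err [0.001  0.0001 0.0014] yaw [-0.0022  0.0005  0.0001]
```

View pics/p1.png

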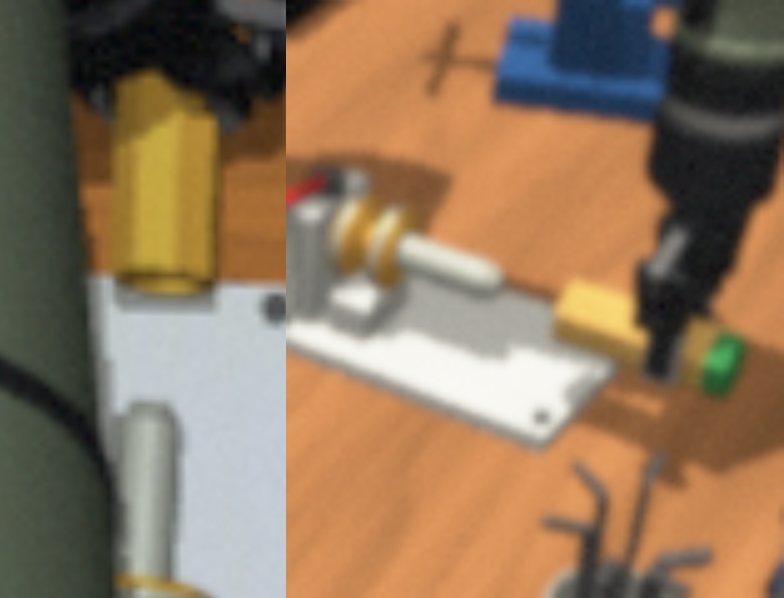

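The sleeve faces the arbor tip, but in the top view its axis runs about 2.7 mm to the right (-y) of the arbor's. I'll quantify that in both cameras before pushing.

```bash
python3 - <<'E'
from h import *
def band(f,z,lo,hi,half=.03,s=4000):
    # rows: jig x from hi..lo ; cols: jig y from +half (left?) 
    P=[[lo,-half],[lo,half],[hi,half],[hi,-half]]
    w,h=int(2*half*s),int((hi-lo)*s)
    M=cv2.getPerspectiveTransform(np.float32([proj(f,jig2w(J,[*p,z])) for p in P]),np.float32([[0,0],[w,0],[w,h],[0,h]]))
    return cv2.warpPerspective(f["img"],M,(w,h),flags=cv2.INTER_CUBIC)
f=grab_frame("top"); g=grab_frame("scene")
a=band(f,.075,-.062,-.02); b=band(f,.075,-.15,-.128)
for n,i in(("arbor",a),("sleeve",b)):
    pr=i.astype(float).mean(0); d=np.abs(np.gradient(cv2.GaussianBlur(pr,(1,0+1),0),axis=0)).sum(1)
    d=np.convolve(d,np.ones(5)/5,'same'); h=len(d)//2
    pk=[k for k in range(3,len(d)-3) if d[k]==d[k-3:k+4].max() and d[k]>.15*d.max()]
    print(n,[(round((k/4-30),1),round(d[k],1)) for k in pk])
# scene overlay
u=proj(g,jig2w(J,[-.1,0,.075])); x0,y0=int(u[0])-50,int(u[1])-37; k=8
o=cv2.resize(g["img"][y0:y0+75,x0:x0+100],(800,600),interpolation=cv2.INTER_CUBIC)
for x in np.arange(-.19,.001,.01):
    q=(proj(g,jig2w(J,[x,0,.075]))-[x0,y0]+.5)*k; cv2.circle(o,tuple(int(v) for v in q),2,(0,0,255),-1)
cv2.imwrite("pics/p2.png",o[:,:,::-1])
E
```

```text
arbor [(-19.0, np.float64(4.2)), (-10.2, np.float64(10.8)), (1.8, np.float64(6.3)), (6.8, np.float64(7.8)), (11.5, np.float64(16.3))]
sleeve [(-29.2, np.float64(6.5)), (-11.2, np.float64(5.5)), (4.8, np.float64(4.0)), (18.0, np.float64(10.0)), (22.2, np.float64(7.9))]
```

View pics/p2.png

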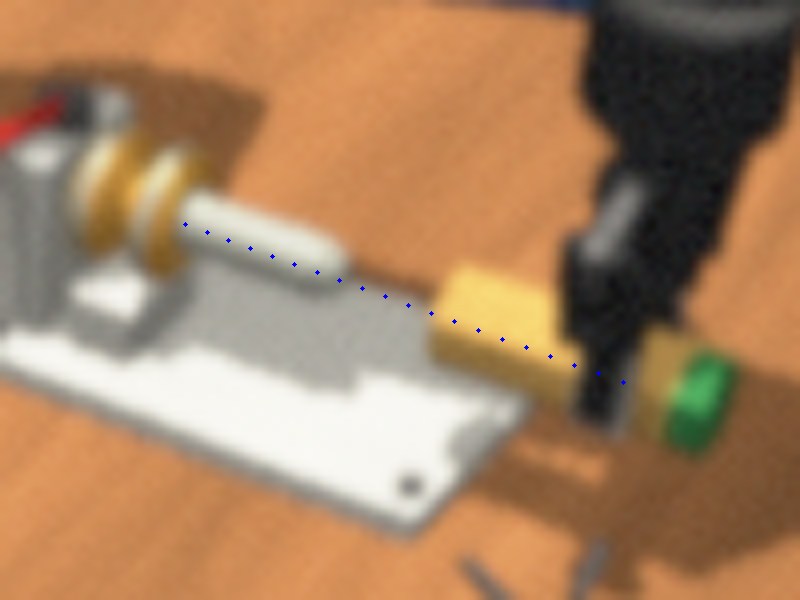

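In the scene view the sleeve and arbor axes agree to about 0.3 px. In the top view the sleeve is about 1 mm too far to jig +y. I'll shift it 1.2 mm, drop it 1.2 mm and insert with force watch.

```bash
python3 - <<'E'
from h import *
T=lambda x,y,z: jig2w(J,[x,y,z])
def jf():
    s=get_state(); f=s["contact_force"]; c,n=np.cos(J[2]),np.sin(J[2]); d=s["position"]-[J[0],J[1],0]
    return [round(v,4) for v in(c*d[0]+n*d[1],-n*d[0]+c*d[1],s["position"][2])],[round(v,1) for v in (c*f[0]+n*f[1],-n*f[0]+c*f[1],f[2])],s["wrist_torque"].round(2).tolist()
y,z=-.0012,.0604
move_l(T(-.165,y,z),.1); print(jf())
for x in np.arange(-.155,-.089,.01):
    hit=move_l(T(x,y,z),.05,until_force=14); print(round(x,3),hit,*jf())
    if hit: break
print(S())
E
```

```text
([np.float64(-0.1653), np.float64(-0.0013), np.float64(0.0609)], [np.float64(0.4), np.float64(-1.0), np.float64(-3.1)], [-0.07, -0.05, 0.05])
-0.155 False [np.float64(-0.1551), np.float64(-0.0012), np.float64(0.0604)] [np.float64(-0.2), np.float64(-0.3), np.float64(-3.0)] [-0.03, -0.06, -0.07]
-0.145 False [np.float64(-0.1449), np.float64(-0.0012), np.float64(0.0604)] [np.float64(-0.9), np.float64(0.3), np.float64(-3.5)] [0.03, -0.05, 0.03]
-0.135 False [np.float64(-0.1344), np.float64(-0.0015), np.float64(0.0605)] [np.float64(0.3), np.float64(-0.4), np.float64(-1.8)] [0.2, 0.23, -0.05]
-0.125 False [np.float64(-0.1241), np.float64(-0.0015), np.float64(0.0605)] [np.float64(2.2), np.float64(-1.9), np.float64(-2.3)] [0.38, 0.42, -0.14]
-0.115 False [np.float64(-0.1141), np.float64(-0.0014), np.float64(0.0604)] [np.float64(1.8), np.float64(-1.4), np.float64(-0.5)] [0.47, 0.39, -0.13]
-0.105 False [np.float64(-0.1041), np.float64(-0.0013), np.float64(0.0603)] [np.float64(1.7), np.float64(-1.8), np.float64(-0.5)] [0.47, 0.37, -0.16]
-0.095 False [np.float64(-0.0941), np.float64(-0.0013), np.float64(0.0603)] [np.float64(1.2), np.float64(-3.6), np.float64(-0.4)] [0.6, 0.36, -0.18]
(21.4, [0.627, 0.2109, 0.0603], [-1.0, 3.7, -0.4], 0.43)
```

It's sliding on with little force. Continue to the hub.

```bash
python3 - <<'E'
from h import *
T=lambda x,y,z: jig2w(J,[x,y,z])
y,z=-.0017,.0612
for x in np.arange(-.088,-.05,.006):
    hit=move_l(T(x,y,z),.04,until_force=18); s=get_state(); print(round(x,3),hit,S())
    if hit: break
sleep(.3); print(S())
f=grab_frame("top");g=grab_frame("scene")
u=proj(g,T(-.06,0,.075)); x0,y0=int(u[0])-50,int(u[1])-37
a=cv2.resize(g["img"][y0:y0+75,x0:x0+100],(500,375),interpolation=cv2.INTER_CUBIC)
u=proj(f,T(-.06,0,.075)); x0,y0=int(u[0])-30,int(u[1])-38
b=cv2.resize(f["img"][y0:y0+75,x0:x0+60],(300,375),interpolation=cv2.INTER_CUBIC)
cv2.imwrite("pics/p3.png",np.hstack([a,b])[:,:,::-1])
E
```

```text
-0.088 False (21.7, [0.6199, 0.2113, 0.0608], [-0.6, 2.3, -2.0], 0.432)
-0.082 False (22.0, [0.6143, 0.2117, 0.061], [-0.7, 1.3, -2.4], 0.433)
-0.076 False (22.3, [0.6085, 0.2121, 0.0611], [0.0, -0.3, -3.1], 0.432)
-0.07 False (22.6, [0.6077, 0.2121, 0.0626], [9.1, -2.2, -6.4], 0.432)
-0.064 True (22.8, [0.608, 0.2119, 0.0633], [3.5, 0.2, -3.4], 0.433)
(23.1, [0.6079, 0.2118, 0.0629], [4.5, -0.1, -2.2], 0.433)
```

View pics/p3.png

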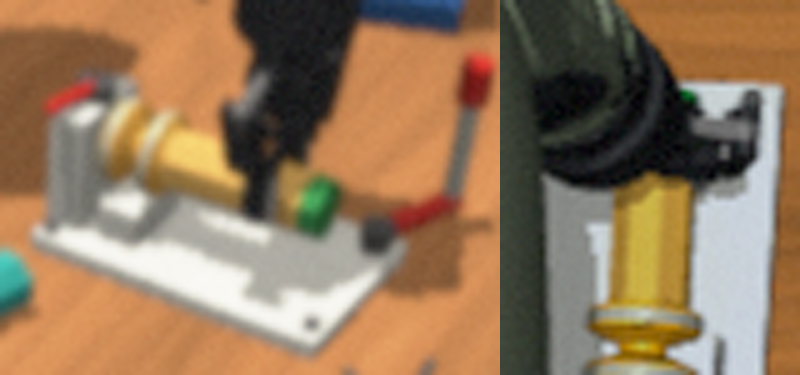

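The mouth is flush against the hub in both views: a firm stop, with the green cap just inside the pivot. Relax, release, retract and verify.

```bash
python3 - <<'E'
from h import *
T=lambda x,y,z: jig2w(J,[x,y,z])
hit=move_l(T(-.058,-.0017,.0608),.04,until_force=25); print(hit,S())
move_l(T(-.0745,-.0017,.0612),.05); print(S()); let_go(); print(S())
move_l(T(-.0745,-.0017,.21),.2)
movep(jig2w(J,[*knob(2.78)[:2],.21]),down(J[2]-np.pi+2.78)); print(S())
f=grab_frame("top"); g=grab_frame("scene")
for n,F in(("top",f),("scene",g)):
    for k in("sleeve_cap","sleeve_mouth","gate_knob"):
        for d in tip_of(n,k):
            p=atz(F,d["centre"],.12 if k=="gate_knob" else .0735)[:2]-J[:2]; c,s=np.cos(J[2]),np.sin(J[2]); q=np.round([c*p[0]+s*p[1],-s*p[0]+c*p[1]],3)
            if abs(q).max()<.2: print(n,k,q,round(d["score"],2))
u=proj(g,T(-.06,0,.075)); x0,y0=int(u[0])-50,int(u[1])-37
a=cv2.resize(g["img"][y0:y0+75,x0:x0+100],(500,375),interpolation=cv2.INTER_CUBIC)
u=proj(f,T(-.06,0,.075)); x0,y0=int(u[0])-30,int(u[1])-38
b=cv2.resize(f["img"][y0:y0+75,x0:x0+60],(300,375),interpolation=cv2.INTER_CUBIC)
cv2.imwrite("pics/p4.png",np.hstack([a,b])[:,:,::-1])
E
```

```text
True (23.5, [0.6083, 0.2117, 0.0635], [3.5, 0.0, -3.2], 0.427)
(23.8, [0.6082, 0.2122, 0.0617], [3.9, -1.1, 1.3], 0.433)
(24.3, [0.6072, 0.2124, 0.061], [-0.5, -0.3, 0.0], 1.0)
(26.2, [0.6845, 0.3415, 0.2087], [-0.4, -0.9, -0.6], 0.998)
top sleeve_cap [-0.112 -0.005] 0.93
top sleeve_cap [0.178 0.055] 0.87
top sleeve_mouth [0.055 0.106] 0.81
top sleeve_mouth [-0.008 -0.003] 0.71
top gate_knob [-0.139 -0.131] 0.77
scene sleeve_cap [0.122 0.106] 0.81
scene sleeve_cap [-0.104  0.011] 0.79
scene sleeve_mouth [-0.001  0.003] 0.89
scene sleeve_mouth [0.169 0.199] 0.71
scene sleeve_mouth [0.006 0.177] 0.55
scene gate_knob [-0.138 -0.145] 0.82
scene gate_knob [-0.034  0.077] 0.49
```

View pics/p4.png

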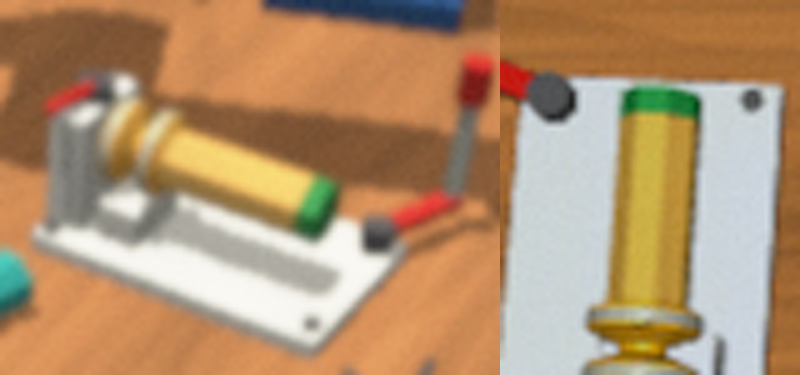

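Sleeve home and coaxial, with its mouth on the hub and the cap at about jig x -0.11. The gate is still open. Now sweep the gate shut with open jaws turning along the tangent, then close the fingers at the end.

```bash
python3 - <<'E'
from h import *
rot=lambda q: down(J[2]-np.pi+q)
move_l(gpose(2.78,.106),.15,until_force=10); print(S())
for q in np.linspace(2.78,-.03,15)[1:]:
    hit=move_l(gpose(q,.106),.12,rot=rot(q),until_force=12)
    if hit or max(map(abs,S()[2]))>6: print(round(q,2),hit,S())
    if hit: break
print(S())
f=grab_frame("top");print([(np.round(atz(f,d["centre"],.12)[:2],3),round(d["score"],2)) for d in tip_of("top","gate_knob")][:2], gpose(0).round(3))
E
```

```text
(27.4, [0.6858, 0.3423, 0.1072], [1.0, 0.6, 0.9], 0.997)
(32.3, [0.651, 0.2085, 0.106], [0.7, -0.7, 0.4], 0.995)
[(array([ 0.548, -0.076]), 0.64), (array([0.67 , 0.211]), 0.52)] [0.653 0.208 0.102]
```

```bash
python3 - <<'E'
from h import *
grab(20); print(S())
hit=move_l(gpose(-.12,.106),.05,until_force=8); print(hit,S()); sleep(.2); print(S())
p=get_state()["position"]; move_l([p[0],p[1],.106],.05); let_go(); print(S()); move_l([p[0],p[1],.2],.15)
set_joints([0.973,0.326,-0.193,1.052,0,1.437]); print(S())
f=grab_frame("top"); g=grab_frame("scene")
T=lambda x,y,z: jig2w(J,[x,y,z])
for n,F in(("top",f),("scene",g)):
    for k in("sleeve_cap","sleeve_mouth","gate_knob"):
        for d in tip_of(n,k):
            p=atz(F,d["centre"],.12 if k=="gate_knob" else .0735)[:2]-J[:2]; c,s=np.cos(J[2]),np.sin(J[2]); q=np.round([c*p[0]+s*p[1],-s*p[0]+c*p[1]],3)
            if abs(q[0])<.16 and abs(q[1])<.04: print(n,k,q,round(d["score"],2))
u=proj(g,T(-.06,0,.075)); x0,y0=int(u[0])-50,int(u[1])-37
a=cv2.resize(g["img"][y0:y0+75,x0:x0+100],(500,375),interpolation=cv2.INTER_CUBIC)
u=proj(f,T(-.06,0,.075)); x0,y0=int(u[0])-30,int(u[1])-43
b=cv2.resize(f["img"][y0:y0+75,x0:x0+60],(300,375),interpolation=cv2.INTER_CUBIC)
cv2.imwrite("pics/p5.png",np.hstack([a,b])[:,:,::-1])
E
```

```text
(33.0, [0.6545, 0.2079, 0.1068], [10.5, -1.0, -2.7], 0.251)
True (33.2, [0.6548, 0.2078, 0.107], [5.0, -1.2, -0.7], 0.249)
(33.4, [0.6548, 0.2078, 0.1069], [4.6, -0.9, 1.1], 0.248)
(34.3, [0.6547, 0.2078, 0.1059], [0.6, 0.1, -0.2], 0.996)
(36.9, [0.2468, 0.4917, 0.2311], [-0.5, -0.9, -0.8], 1.003)
top sleeve_cap [-0.114 -0.006] 0.82
top sleeve_mouth [0.    0.007] 0.98
top sleeve_mouth [-0.074 -0.002] 0.27
top gate_knob [-0.116 -0.002] 0.58
top gate_knob [-0.037  0.002] 0.21
scene sleeve_cap [-0.111  0.008] 0.9
scene gate_knob [-0.109 -0.026] 0.48
```

View pics/p5.png

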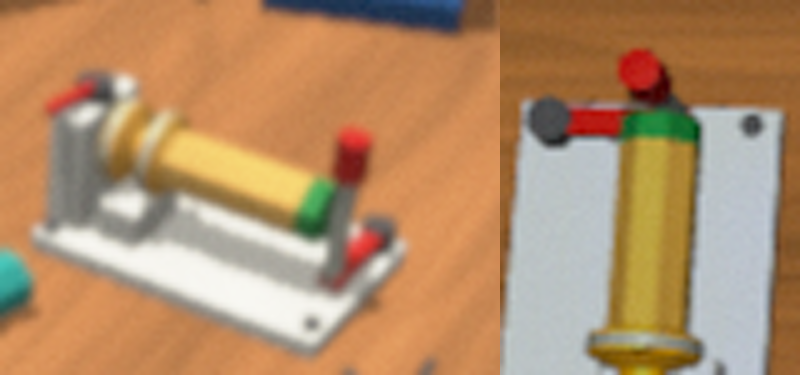

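The gate is closed against its stop behind the sleeve, the sleeve is home, and the arm is clear. Hand in.

```bash
python3 - <<'E'
from h import *
sign_off(); print(S())
E
```

```text
the job is handed in; nothing more can be done
the job is handed in; nothing more can be done
```

I swung the gate open, pushed the brass sleeve (green end last) onto the arbor until it stopped firmly at the hub, and let go of it. Then I shut the gate behind it, let go, drew the arm back and handed the job in at about 37 s of the 72 s allowed. `sign_off()` gives no verdict.

**Last checks:**
- **Sleeve:** both views show its mouth flush on the yo-yo hub and its axis in line with the arbor. It met a firm stop on each push.
- **Gate:** the knob met a firm stop about 2 mm (about 0.02 rad) from where I calculated shut to be. The post stands right behind the green cap.
- **Arm:** it is back at its start pose, and the tool force reads about zero.

**What went wrong or disagreed:**
- **Opening the gate:** the knob was squeezed out of the fixed pinch, with up to 53 N of side force at the fingers. It still ended wide open. For shutting it I turned the jaws along with the gate, and the force stayed low.
- **Point detections:** the final ones scattered. One scene-camera reading of the knob was 26 mm off sideways. The pictures and the felt stop contradict it, so I went by those.
- **Bystanders:** I did not measure their positions again at the end. No unexpected contact was felt on the way.

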